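# Load a compound bar into the spring feeder

### The arm

A 6-joint arm with a two-finger parallel gripper is mounted at the origin on the work surface; the furniture and walls round the work are solid. World frame = base frame: x ahead of the robot, y to its left, z up, the work surface at z = 0. Lengths are in m, angles in rad, forces in N, time in s.
With the tool pointing down it reaches from about 0.3 to 0.85 m from the base axis. Payload 4.2 kg.
Tool frame: the origin (TCP) lies at the very end of the fingers, on their centre line; the grasp point (between the pads) lies 19 mm behind it (bot.grip_depth is the distance from the TCP to the grasp point, in m); z points along the fingers, y is the line along which they close (so a half turn about z gives the same grasp; the last joint's range is limited). The gripper opens to 91 mm and grips with 3 to 60 N. Pads are 32 mm wide; open, the fingers measure 118 mm over their backs; the gripper's body (76 mm by 178 mm) begins 60 mm behind the grasp point.
Start: joints at [1.258, 0.32, 1.565, -0, 1.257, -0.02], TCP at [0.166, 0.551, 0.214] pointing down, gripper open.
Joint ranges: [-3.11, 3.11], [-0.84, 2.01], [0.21, 2.61], [-1.34, 4.49], [0.05, 2.63], [-2.56, 2.56]. Speed limits (rad/s): [2.57, 2.57, 3.14, 3.14, 3.14, 3.14].

### API

Orientations are given as [roll, pitch, yaw] about the fixed x, y, z axes, in that order (R = Rz(yaw) Ry(pitch) Rx(roll)).
In Python, from plant import bot gives the robot as it stands. The module is installed in compiled form; this text tells all that it offers.
- The arm moves only by the tool carry_out, never from a script. Its argument "deltas" is a list that holds one entry, the list of rows, each a list of 7 numbers: the shift along the world's x, y, z as a fraction of full scale, then the turn, a rotation vector about the world's x, y, z as a fraction of full scale, then the closure, from 0 (fully open) to 1 (shut). In form: [[[x, y, z, rx, ry, rz, claw], ...]]. A call has 1 to 20 rows; each row is the pose to reach, as a shift and turn from the pose commanded when the call began, turning the shorter way round; what a row does not reach only later rows make up. Full scale, the value 1, is 0.4 m for a shift and 360 degrees for a turn. A row lasts 1/10 s, in which the tool goes at most 50 mm and 8.59 degrees, less where a joint would pass 70% of its speed; a pose out of reach is approached as far as the arm can. A call with a number of a shift or a turn outside -1 to 1 is refused whole. A call with a gripper value outside its range is refused whole. The fingers move at their own pace and stop on an object; "force" is the grip in N (left out, the last holds). Time passes only in rows, so rows that repeat a pose let the fingers close. It gives the time, the measured TCP pose, the force, the opening and the grip force at its end, in the units of the state.
- bot.read_state(): the state, without advancing time (a new reading comes with each control period).
- bot.capture(name): name is "side" or "top"; returns a dict with "img" (480x640x3 uint8, red, green, blue), "range_z" (480x640 float32, m along the optical axis (not along the pixel's ray), 0 where there is no reading), "K" (3x3 intrinsics, pixels), "R" (3x3) and "t" (3): a world point X has camera coordinates R X + t. Camera axes: x right, y down, z forward; pixel columns grow to the right and rows downward; lengths in m; the calibration is good to about 2 mm. A picture is of the moment at which its call begins.
- bot.job_done(): hands the job in; it is judged then, once.
The state is a dict: "t": time; "qpos": joint angles; "joint_vel": joint speeds; "joint_efforts": joint torques, N m; "ee_pos": TCP position; "eef_rot": TCP orientation; "contact_force": force on the tool from outside, world axes, zero at the start; "ft_torque": the same for the moment, N m; "gripper_width": finger opening in m; "grip_force": force on a finger pad.
Only numpy, scipy, OpenCV 4.12 (cv2) and the standard library are available. Lean on these libraries where they do the work, as an engineer would, in place of code of your own. Each camera call takes 0.05 s, during which the arm holds its last target. There are 200 camera calls.

### The job

Load the loose short bar of polishing compound into the leaning spring feeder, on top of the bar that is already in it: set it in the mouth and press it down against the spring until both end catches snap over it and hold it there. Then let go, and leave the long bar, the wax tin and the ring jar where they are.

Things in the scene. Friction and masses are not known exactly. Their poses are not given: they have to be found in the camera images.
- short_bar_center (a point): Centre of the loose short bar of polishing compound, the bar to load: whitish block 36 (x, width) x 62 (y, length) x 24 mm (z, thickness, up), 0.08 to 0.15 kg, lying flat on the table. It may lie left or right of the long bar.
- feeder: The spring feeder's dark steel foot, 160 x 110 x 12 mm, fixed to the table; origin at its underside. On it stands a bare-metal magazine, 72 x 50 mm across, mouth about 160 mm above the table, leaning 28 degrees from vertical towards the foot's front (-x), roughly towards the robot.
- feeder_mouth (a point): Point on the magazine's axis, level with the flat undersides of its two catches. z points out of the mouth along the leaning axis; x runs along the mouth from its low front to its high rear end; y is level. The bar goes in with its length along x. Loaded, its top is at z = 0, its centre at z = -12 mm. Pressing its top on to z = -5 mm is right; the stop is at -10 mm; it takes 1 to 2 N at first, 6 to 9 N at the end.
- guide_top (a point): Top of the corner guides on the axis, 33 mm (z) above feeder_mouth; same axes. Guides enclose 66 mm (x) by 41 mm (y), flaring about 3 mm on each side in the top 8 mm. Between them both y sides are open over the middle 40 mm of x, down past the bars, for fingers. Nothing of the feeder reaches beyond 60 mm in x or 31 mm in y from the axis here.
- catch_low (a joint): Sprung catch in the low (-x) end, m: 0 sprung in, 0.0115 fully out; moves by itself. 16 mm wide in y, it reaches 8 mm in from the end, from z = 0 (flat underside) to 14 mm at feeder_mouth's axes, its top sloping from 2 mm up at the tip to 14 mm at the wall. A bar set in the mouth first rests on both slopes, its underside at z = 7 to 11 mm; pressing spreads them.
- catch_high (a joint): The same catch in the high (+x) end. 50 mm of x is clear between the two tips, for pressing on the bar between them. Both snap back to 0 over the bar when its top is below z = 0.
- loaded_bar_center (a point): Centre of the equal short bar (36 x 62 x 24 mm) already in the feeder, on the follower and held down by the catches. It goes down 24 mm under the new bar.
- follower (a joint): Travel of the spring follower (plate under the bars) down the magazine, m: 0 with one bar in (the start), 0.024 with two, 0.034 at its stop. Its spring pushes with 5 N at 0 and 200 N/m more.
- long_bar_center (a point): Centre of the long bar of compound, reddish brown block 36 (x) x 88 (y) x 24 mm, flat on the table; it stays there.
- wax_tin: Flat round tin, 78 mm across, 23 mm high, origin at the centre of its underside; a bystander.
- ring_jar: Small glass jar with a metal lid, 58 mm across, 66 mm high, origin at the centre of its underside; a bystander.
There are look-alikes about, which are no part of the job. What is shaped like the part that bears loaded_bar_center but blue is not meant.

How it is judged:
At the end, for the whole second after the job is handed in: Released and at rest, the short bar lies flat (0.08 rad) under both catches, centre 9.5-15.5 mm below their undersides, within 5 mm along and 6 mm across the mouth; the first bar is under it, centre 32.5-41 mm below, within 6 mm along; follower down over 21 mm (z of short_bar_center in the frame of feeder_mouth between -0.0155 and -0.0095 m and x of short_bar_center in the frame of feeder_mouth between -0.005 and 0.005 m and y of short_bar_center in the frame of feeder_mouth between -0.006 and 0.006 m and angle between the z axis of short_bar_center and the z axis of feeder_mouth, either way round below 0.08 rad and z of loaded_bar_center in the frame of feeder_mouth between -0.041 and -0.0325 m and x of loaded_bar_center in the frame of feeder_mouth between -0.006 and 0.006 m and linear speed of short_bar below 0.02 m/s and angular speed of short_bar below 0.2 rad/s and value of joint follower above 0.021 m); the robot touches nothing.
It fails at once if the long bar is moved more than 30 mm (distance of long_bar_center from where it was at the start of the episode above 0.03 m).
It fails at once if the wax tin is moved more than 30 mm (distance of wax_tin from where it was at the start of the episode above 0.03 m).
It fails at once if the ring jar is moved more than 30 mm (distance of ring_jar from where it was at the start of the episode above 0.03 m).
It also fails if it takes over 45 s, if anything falls off the work surface, if the arm or the gripper's body presses on something with over 40 N, if the wrist force passes 120 N, or if a joint passes its speed limit or range.

## Working session

There is one attempt and no reset: what is moved stays moved. The work goes in short steps, Python scripts to look and compute and a tool call to move; the robot and the scene stay as the last step left them, time stands still between calls to the robot, and variables do not carry over. Pictures are saved under pics/ and viewed, at most 10 in all, crops included, and the job is handed in when it is done.

Besides the shell and the picture viewer there is one more tool, called as name(argument=value, ...), one argument or row to a line, values as JSON. carry_out: Moves the arm, as the interface text tells. Shift numbers are shares of 0.4 m and turn numbers shares of 360 degrees, none past 1 either way. Its arguments: {"type":"object","properties":{"deltas":{"type":"array","items":{"type":"array","items":{"type":"array","items":{"type":"number","minimum":-1,"maximum":1}}}},"force":{"type":"number"}},"required":["deltas"]}

```bash
mkdir -p pics
cat > h.py <<'E'
import numpy as np, cv2
from plant import bot
def snap(n):
    c=bot.capture(n); np.savez('last_'+n+'.npz',**c); return c
def load(n): return dict(np.load('last_'+n+'.npz'))
def world(c,u,v):
    z=c['range_z'][v,u]; p=np.linalg.inv(c['K'])@np.array([u,v,1])*z
    return c['R'].T@(p-c['t'])
def cloud(c):
    v,u=np.mgrid[0:480,0:640]; z=c['range_z']
    P=np.stack([u*z,v*z,z],-1)@np.linalg.inv(c['K']).T
    return (P-c['t'])@c['R']
def save(img,f): cv2.imwrite('pics/'+f,img[:,:,::-1])
E
python3 - <<'E'
from h import *
for n in('top','side'):
    c=snap(n); save(c['img'],n+'1.png'); print(n,c['K'].tolist(),(-c['R'].T@c['t']).round(3),c['R'].round(2).tolist())
E
```

```text
top [[519.5165932619266, 0.0, 318.66046575105787], [0.0, 519.5165932619266, 231.8628362864349], [0.0, 0.0, 1.0]] [ 0.257 -0.051  1.333] [[0.01, -1.0, -0.01], [-0.98, -0.01, -0.19], [0.19, 0.01, -0.98]]
side [[610.611319282377, 0.0, 315.2095354987752], [0.0, 610.611319282377, 249.17863698828182], [0.0, 0.0, 1.0]] [0.04  1.199 0.819] [[-0.93, -0.36, 0.01], [-0.18, 0.43, -0.88], [0.31, -0.83, -0.47]]
```

View pics/top1.png

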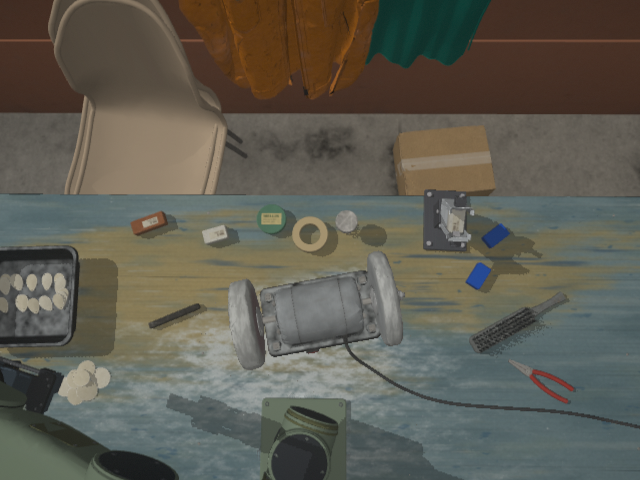

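View pics/side1.png

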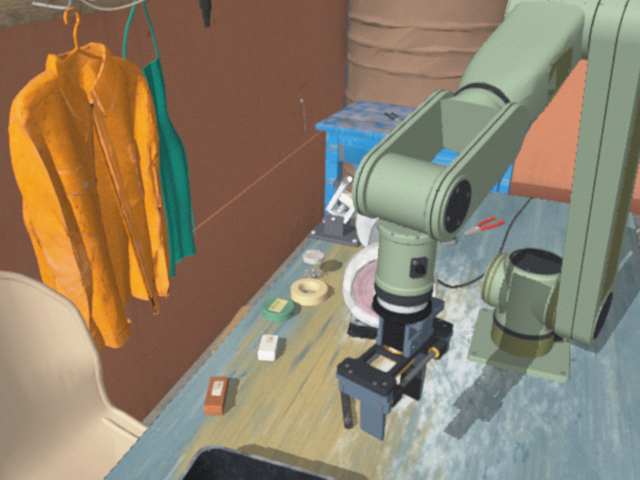

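The top view shows the whitish short bar at (215,235). Things that could be taken for it are the brown long bar (150,222), the blue blocks (496,236) and (479,275), and the white pieces in the tray (30,290) and the pile (85,380). The green wax tin is at (271,219), the tape ring at (310,234), the ring jar at (346,221) and the feeder at (447,220). I choose the block at (215,235) and check it in a close crop.

Run:
```python
from h import *
c=load('top'); im=c['img']
a=cv2.resize(im[205:265,180:255],(600,480),interpolation=cv2.INTER_CUBIC)
b=cv2.resize(im[185:257,415:481],(550,600),interpolation=cv2.INTER_CUBIC)
save(np.hstack([cv2.resize(im[213:255,195:237],(400,400)),cv2.resize(b,(400,436))[:400]]),'crop1.png') if 0 else None
A=cv2.resize(im[205:265,190:240],(350,420),interpolation=cv2.INTER_CUBIC); B=cv2.resize(im[185:255,415:480],(450,485),interpolation=cv2.INTER_CUBIC)
o=np.zeros((485,800,3),np.uint8); o[:420,:350]=A; o[:,350:]=B; save(o,'crop1.png')
P=cloud(c)
# white bar top
def rect(mask,name):
    X=P[mask]; r=cv2.minAreaRect((X[:,:2]*1000).astype(np.float32)); print(name,len(X),np.round(r[0],1),np.round(r[1],1),round(r[2],1),'z',np.median(X[:,2]).round(4))
def reg(u0,u1,v0,v1,zl,zh):
    m=np.zeros((480,640),bool); m[v0:v1,u0:u1]=1; return m&(P[...,2]>zl)&(P[...,2]<zh)&(c['range_z']>0)
rect(reg(195,237,215,255,.018,.032),'short'); rect(reg(125,175,205,245,.018,.032),'long')
rect(reg(250,290,200,240,.015,.04),'tin'); rect(reg(332,360,205,240,.055,.08),'jar')
rect(reg(410,480,180,257,.006,.018),'foot'); rect(reg(410,480,180,257,.1,.25),'mag')
X=P[reg(410,480,180,257,.05,.3)]; print(X[:,2].max(), X.min(0),X.max(0))
rect(reg(225,410,240,370,.05,.5),'motor'); print('motor top',P[240:370,225:410,2].max())
print(bot.read_state())
```

```text
short 327 [508.9 235.9] [36.  62.1] 16.1 z 0.0247
long 469 [539.7 412.2] [38.3 89.8] 20.9 z 0.0243
tin 688 [551.1  92.9] [75.1 75.8] 2.2 z 0.0235
jar 397 [ 535.8 -101. ] [55.  54.9] 58.7 z 0.0673
foot 1284 [ 546.3 -354.7] [178.2 177.4] 0.6 z 0.0124
mag 1006 [ 522.8 -357.8] [ 55.9 120.8] 87.1 z 0.1397
0.18821511350507383 [ 0.4626579  -0.38529655  0.05021358] [ 0.59048891 -0.32428387  0.18821511]
motor 10084 [301.4 -33.7] [222.3 399.2] 12.4 z 0.2137
motor top 1.333276406926303
{'t': 0.1, 'qpos': array([ 1.25800121e+00,  3.20212241e-01,  1.56555023e+00,  3.36218391e-05,
        1.25742458e+00, -2.00122313e-02]), 'joint_vel': array([ 2.70597956e-04, -2.02694612e-03, -3.10398531e-03,  1.46805674e-03,
        9.83977700e-05, -1.60520067e-05]), 'joint_efforts': array([-2.80501863e-04, -4.13332450e+01, -2.32507932e+01,  7.28170364e-02,
        4.21315699e-02, -5.23702579e-05]), 'ee_pos': array([0.16580929, 0.55009382, 0.21321604]), 'eef_rot': array([-3.13999921e+00, -6.38667989e-05,  2.84879933e+00]), 'contact_force': array([0.91413471, 0.05524752, 0.41659228]), 'ft_torque': array([0.04823342, 0.05268034, 0.03249935]), 'grip_force': 0.0, 'gripper_width': 0.09120903238235381}
```

View pics/crop1.png

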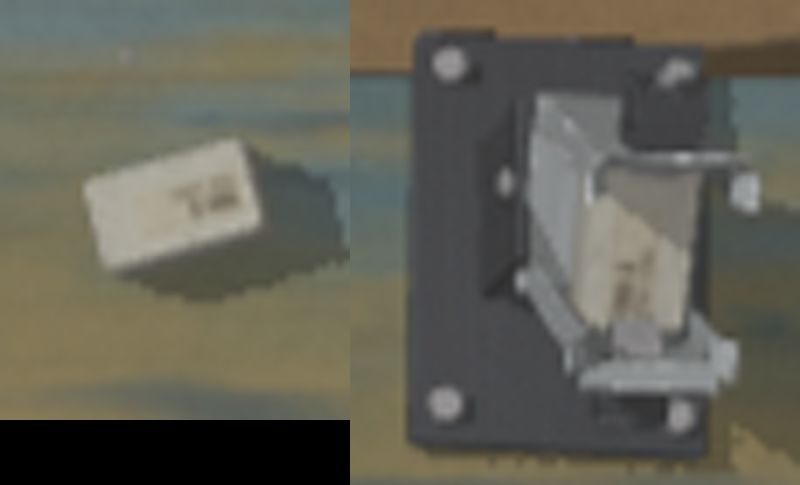

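The crop confirms a whitish, flat 36 x 62 mm block (rect yaw 16°) and shows the feeder with its magazine leaning towards the robot, a white bar inside it. Now I work out the feeder frame.

```bash
cat > feed.py <<'E'
from h import *
def frame(yaw):
    a=np.radians(28); cy,sy=np.cos(yaw),np.sin(yaw); Rz=np.array([[cy,-sy,0],[sy,cy,0],[0,0,1]])
    z=np.array([-np.sin(a),0,np.cos(a)]); x=np.array([np.cos(a),0,np.sin(a)])
    return Rz@np.stack([x,[0,1,0],z],1)
E
python3 - <<'E'
from feed import *
t=load('top');P=cloud(t);im=t['img'].astype(int)
z=P[...,2]; box=(abs(P[...,0]-.546)<.12)&(abs(P[...,1]+.355)<.1)&(t['range_z']>0)
dark=(im.max(-1)<100)
m=box&(z>.008)&(z<.017)&dark
m=cv2.morphologyEx(m.astype(np.uint8),cv2.MORPH_OPEN,np.ones((3,3)))>0
r=cv2.minAreaRect((P[m][:,:2]*1000).astype(np.float32)); print('foot',r)
ang=r[2] if r[1][0]>r[1][1] else r[2]-90
yaw=np.radians((ang+45)%90-45) if 0 else np.radians(ang); print('yaw',ang)
F=frame(yaw)
for n in('top','side'):
    c=load(n);Q=cloud(c);im=c['img'].astype(int)
    box=(abs(Q[...,0]-.546)<.12)&(abs(Q[...,1]+.355)<.1)&(c['range_z']>0)&(Q[...,2]>.09)
    L=(Q[box]-[.52,-.355,.15])@F; col=im[box]
    w=(col[:,0]-col[:,2]>14)  # cream bar
    print(n,len(L),w.sum())
    h,e=np.histogram(L[:,2],np.arange(-.05,.06,.004)); print(dict(zip((e[:-1]*1e3).round().astype(int).tolist(),h.tolist())))
    if w.sum()>10:
        b=L[w]; print('bar med',np.median(b,0).round(4),'p2',np.percentile(b,3,0).round(4),'p98',np.percentile(b,97,0).round(4))
        A=np.c_[b[:,:2],np.ones(len(b))]; print('slope',np.linalg.lstsq(A,b[:,2],rcond=None)[0])
    T=L[L[:,2]>np.percentile(L[:,2],70)]; print('top pts',T.min(0).round(4),T.max(0).round(4)); print('all',np.percentile(L,[.5,99.5],axis=0).round(4))
E
```

```text
foot ((552.825439453125, -353.0233154296875), (99.48844146728516, 160.472412109375), 87.9392318725586)
yaw -2.0607681274414062
top 1031 128
{-50: 3, -46: 5, -42: 11, -38: 12, -34: 15, -30: 17, -26: 17, -22: 50, -18: 204, -14: 132, -10: 48, -6: 44, -2: 69, 2: 109, 6: 52, 10: 47, 14: 82, 18: 58, 22: 6, 26: 0, 30: 0, 34: 0, 38: 0, 42: 0, 46: 0, 50: 0, 54: 0}
bar med [-0.0107 -0.001  -0.0149] p2 [-0.0286 -0.0096 -0.0196] p98 [ 0.0076  0.0081 -0.0097]
slope [-0.00413493  0.00093127 -0.0148613 ]
top pts [-0.0621 -0.0301  0.0036] [0.0569 0.0258 0.0258]
all [[-0.062  -0.0294 -0.0787]
 [ 0.0565  0.0244  0.022 ]]
side 541 34
{-50: 10, -46: 29, -42: 18, -38: 28, -34: 33, -30: 19, -26: 30, -22: 36, -18: 54, -14: 46, -10: 19, -6: 24, -2: 18, 2: 27, 6: 23, 10: 17, 14: 20, 18: 9, 22: 2, 26: 0, 30: 0, 34: 0, 38: 0, 42: 0, 46: 0, 50: 0, 54: 0}
bar med [ 0.0026 -0.0053 -0.0142] p2 [-0.0127 -0.0236 -0.021 ] p98 [ 0.0188  0.0139 -0.0012]
slope [ 0.02786618 -0.17109626 -0.01498417]
top pts [ 0.0056 -0.036  -0.0105] [0.0559 0.028  0.0229]
all [[-0.0399 -0.0345 -0.0798]
 [ 0.0545  0.0279  0.0206]]
```

carry_out(
  deltas=[
    [[0.858,-0.785,-0.2,0,0,-0.1586,0],[0.858,-0.785,-0.2,0,0,-0.1586,0],[0.858,-0.785,-0.2,0,0,-0.1586,0],[0.858,-0.785,-0.2,0,0,-0.1586,0],[0.858,-0.785,-0.2,0,0,-0.1586,0],[0.858,-0.785,-0.2,0,0,-0.1586,0],[0.858,-0.785,-0.2,0,0,-0.1586,0],[0.858,-0.785,-0.2,0,0,-0.1586,0],[0.858,-0.785,-0.2,0,0,-0.1586,0],[0.858,-0.785,-0.2,0,0,-0.1586,0],[0.858,-0.785,-0.2,0,0,-0.1586,0],[0.858,-0.785,-0.2,0,0,-0.1586,0],[0.858,-0.785,-0.2,0,0,-0.1586,0],[0.858,-0.785,-0.2,0,0,-0.1586,0]],
  ],
  force=30,
)

```text
t: 1.5
ee_pos: [0.5083, 0.2375, 0.1343]
eef_rot: [3.141, -0.0, 1.854]
contact_force: [-0.1, 0.3, 0.3]
gripper_width: 0.0917
grip_force: 0.0
```

Run:
```python
from feed import *
F=frame(np.radians(-2.06))
im=[]
for n in('top','side'):
    c=load(n);Q=cloud(c)
    box=(abs(Q[...,0]-.546)<.12)&(abs(Q[...,1]+.355)<.1)&(c['range_z']>0)&(Q[...,2]>.05)
    L=(Q[box]-[.52,-.355,.15])@F*1000
    for lo,hi,nm in((-19,-11,'bar'),(12,24,'guidetop'),(4,12,'g2')):
        s=L[(L[:,2]>lo)&(L[:,2]<hi)]
        H,_,_=np.histogram2d(s[:,0],s[:,1],[np.arange(-66,67,6),np.arange(-36,37,4)])
        print(n,nm,'rows x -66..66 step6, cols y -36..36 step4')
        for i,r in enumerate(H.astype(int)): print(-66+6*i,' '.join('%2d'%k for k in r))
# foot edges at table-level: rectangle by dark pixels
c=load('top');im=c['img'];
save(cv2.resize(load('side')['img'][165:255,295:385],(600,600),interpolation=cv2.INTER_CUBIC),'crop2.png')
```

```text
top bar rows x -66..66 step6, cols y -36..36 step4
-66  0  0  0  0  0  0  0  0  0  0  0  0  0  0  0  0  0  0
-60  0  0  0  0  0  0  0  0  0  0  0  2  0  0  0  0  0  0
-54  0  0  0  0  0  0  0  0  0  0  0  0  0  0  0  0  0  0
-48  0  0  0  0  0  0  0  0  0  0  0  0  0  0  0  0  0  0
-42  0  0  0  2  1  2  0  0  0  0  1  2  1  0  2  0  0  0
-36  0  0  0  1  2  2  1  0  0  2  2  2  1  0  2  0  0  0
-30  0  0  1  3  3  3  4  4  4  5  4  2  5  0  1  0  0  0
-24  0  0  0  0  3  5  4  4  4  3  2  6  3  0  0  0  0  0
-18  0  0  0  0  4  3  3  4  4  2  4  4  3  1  0  0  0  0
-12  0  0  0  0  4  3  4  3  5  3  4  3  5  0  0  0  0  0
-6  0  0  0  0  4  6  3  3  5  5  2  2  4  0  0  0  0  0
0  0  0  0  0  4  5  3  5  6  4  5  4  4  1  0  0  0  0
6  0  0  0  0  3  5  3  4  3  3  3  3  3  0  0  0  0  0
12  0  0  0  0  2  2  4  5  2  4  5  4  0  0  0  0  0  0
18  0  0  0  1  4  4  1  2  4  4  3  2  0  1  1  0  0  0
24  0  0  0  0  0  0  0  0  0  0  0  0  0  1  2  0  0  0
30  0  0  0  2  0  0  0  0  0  0  0  2  1  0  1  0  0  0
36  0  0  0  0  0  0  0  0  0  0  0  1  0  0  0  0  0  0
42  0  0  0  0 
[... 6088 characters left out ...]
  0  0  0  0  0  0
-6  0  0  0  0  0  0  0  0  0  0  0  0  0  0  0  0  0  0
0  0  0  0  0  0  0  0  0  0  0  0  0  0  0  0  0  0  0
6  0  0  0  0  0  0  0  0  0  0  0  0  0  0  0  0  0  0
12  0  0  0  0  0  0  0  0  0  0  0  0  0  0  0  0  0  0
18  1  1  1  2  1  0  0  0  0  0  0  0  1  2  0  0  0  0
24  1  1  3  0  0  2  0  0  0  0  0  0  1  0  3  1  0  0
30  0  0  0  0  0  1  0  1  0  1  0  0  0  1  1  0  0  0
36  0  0  0  0  0  0  0  0  0  0  0  1  0  0  0  0  0  0
42  0  0  0  0  0  0  0  1  3  0  0  0  0  0  0  0  0  0
48  0  0  0  0  0  0  0  2  0  0  2  0  0  0  0  0  0  0
54  0  0  0  0  0  0  0  0  0  0  0  0  0  0  0  0  0  0
60  0  0  0  0  0  0  0  0  0  0  0  0  0  0  0  0  0  0
```

View pics/crop2.png

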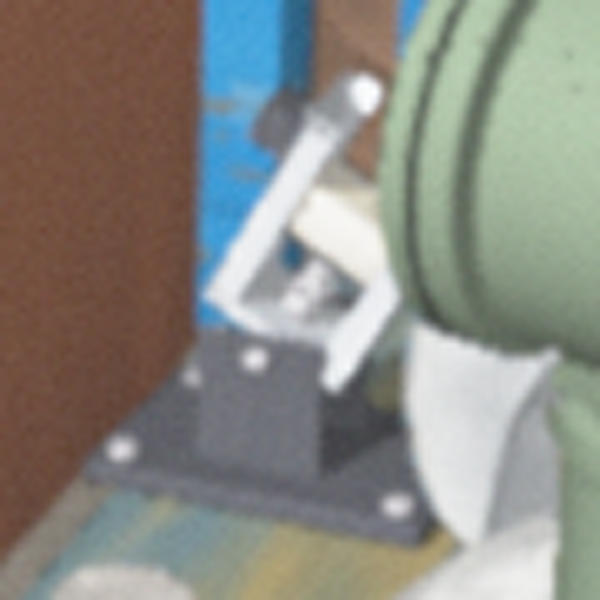

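carry_out(
  deltas=[
    [[0,0,-0.15,0,0,0,0],[0.002,-0.003,-0.27,0,0,0,0],[0.002,-0.003,-0.32,0,0,0,0],[0.002,-0.003,-0.32,0,0,0,0],[0.002,-0.003,-0.32,0,0,0,0],[0.002,-0.003,-0.325,0,0,0,0.6],[0.002,-0.003,-0.325,0,0,0,1],[0.002,-0.003,-0.325,0,0,0,1],[0.002,-0.003,-0.325,0,0,0,1],[0.002,-0.003,-0.325,0,0,0,1],[0.002,-0.003,-0.325,0,0,0,1],[0.002,-0.003,-0.325,0,0,0,1],[0.002,-0.003,-0.325,0,0,0,1]],
  ],
  force=40,
)

```text
t: 2.8
ee_pos: [0.5097, 0.2352, 0.004]
eef_rot: [-3.141, 0.0, 1.852]
contact_force: [-1.4, 0.5, 1.4]
gripper_width: 0.0354
grip_force: 40.0
```

The crop shows the magazine with its white bar in place and open sides; the bar on the table is gripped (35.4 mm). Next I lift it and compute the mouth pose.

carry_out(
  deltas=[
    [[0,0,0.1,0,0,0,1],[0,0,0.22,0,0,0,1],[0,-0.05,0.4,0,0,0,1],[0,-0.1,0.6,0,0,0,1],[0,-0.1,0.75,0,0,0,1],[0,-0.1,0.75,0,0,0,1],[0,-0.1,0.75,0,0,0,1],[0,-0.1,0.75,0,0,0,1],[0,-0.1,0.75,0,0,0,1]],
  ],
  force=50,
)

```text
t: 3.7
ee_pos: [0.5093, 0.1951, 0.3026]
eef_rot: [-3.14, 0.0, 1.852]
contact_force: [-0.2, -0.3, -1.4]
gripper_width: 0.036
grip_force: 50.0
```

```bash
cat > goal.py <<'E'
from feed import *
from scipy.spatial.transform import Rotation as Ro
def goal(M,yaw,off):   # off: TCP in mouth frame (m); prints shares from measured pose
    F=frame(yaw); s=bot.read_state(); R0=Ro.from_euler('xyz',s['eef_rot']); G=Ro.from_matrix(np.stack([F[:,0],-F[:,1],-F[:,2]],1))
    print('shift',((M+F@np.array(off)-s['ee_pos'])/.4).round(4),'turn',((G*R0.inv()).as_rotvec()/(2*np.pi)).round(4),
      'local mm',((s['ee_pos']-M)@F*1000).round(1),'F local',(F.T@s['contact_force']).round(1),'q',s['qpos'].round(2))
E
python3 - <<'E'
from goal import *
c=load('top');Q=cloud(c)
F=frame(np.radians(-2.06));O=np.array([.52,-.355,.15])
box=(abs(Q[...,0]-.546)<.12)&(abs(Q[...,1]+.355)<.1)&(c['range_z']>0)&(Q[...,2]>.05)
L=(Q[box]-O)@F*1000
s=L[(L[:,2]>12)]; print('guides',cv2.minAreaRect(s[:,:2].astype(np.float32)),np.percentile(s,[1,5,50,95,99],axis=0).round(1))
lo=s[s[:,0]<-25];hi=s[s[:,0]>15]
print('y mid low/high',[(np.percentile(k[:,1],[2,98]).round(1),np.percentile(k[:,1],[2,98]).mean().round(1)) for k in(lo,hi)])
b=L[abs(L[:,2]+15)<4]; b=b[(b[:,0]>-28)&(b[:,0]<12)]; 
for k in(-28,-18,-8,2): 
    y=b[(b[:,0]>=k)&(b[:,0]<k+10)][:,1]; print(k,np.percentile(y,[2,98]).round(1))
M=O+F@np.array([-.003,-.002,-.0149]); print('M',M.round(4))
goal(M,np.radians(-2.06),[0,0,.09])
E
```

```text
guides ((-3.741039276123047, -2.5312347412109375), (55.89268112182617, 81.77068328857422), 89.28181457519531) [[-44.1 -29.7  12.1]
 [-42.6 -28.5  12.4]
 [-31.5  -5.8  16.8]
 [ 36.1  23.8  21.2]
 [ 36.7  25.1  23.2]]
y mid low/high [(array([-29.5,  25.1]), np.float64(-2.2)), (array([-29.6,  24.4]), np.float64(-2.6))]
-28 [-23.5  15.7]
-18 [-19.3  15.5]
-8 [-19.3  14.6]
2 [-18.9  15.7]
M [ 0.5243 -0.3572  0.1354]
shift [-0.0682 -1.3769 -0.2193] turn [ 0.0711 -0.0559 -0.2938] local mm [ 47.8 551.4 164. ] F local [-0.8 -0.3 -1.1] q [0.34 0.23 1.47 0.   1.45 0.06]
```

carry_out(
  deltas=[
    [[0,-0.1,0.05,0,0,-0.04,1],[0,-0.2,0.05,0,0,-0.08,1],[0,-0.3,0.05,0,0,-0.12,1],[0,-0.4,0.05,0,0,-0.16,1],[0,-0.5,0.05,0,0,-0.2,1],[0,-0.6,0.05,0,0,-0.24,1],[0,-0.7,0.05,0,0,-0.28,1],[0,-0.8,0.05,0,0,-0.3,1],[0,-0.9,0.05,0,0,-0.3,1],[0,-1,0.05,0,0,-0.3,1],[0,-1,0.05,0,0,-0.3,1],[0,-1,0.05,0,0,-0.3,1],[0,-1,0.05,0,0,-0.3,1],[0,-1,0.05,0,0,-0.3,1],[0,-1,0.05,0,0,-0.3,1]],
  ],
)

```text
t: 5.2
ee_pos: [0.5095, -0.2043, 0.322]
eef_rot: [-3.14, 0.003, -0.03]
contact_force: [0.1, -0.2, -2.1]
gripper_width: 0.0357
grip_force: 50.0
```

```bash
cat >> goal.py <<'E'
YAW=np.radians(-2.3)
M=np.array([.52,-.355,.15])+frame(YAW)@np.array([-.0035,-.0024,-.015])
E
python3 -c "
from goal import *
goal(M,YAW,[0,0,.1])"
```

```text
shift [-0.0815 -0.3786 -0.2465] turn [-0.003  -0.0783 -0.0016] local mm [ 69.7 152.6 174.6] F local [-0.9 -0.2 -1.9] q [-0.4   0.23  1.42 -0.    1.49  1.2 ]
```

carry_out(
  deltas=[
    [[0,-0.1,0,0,-0.02,0,1],[-0.04,-0.2,0,0,-0.04,0,1],[-0.08,-0.3,0,-0.002,-0.06,0,1],[-0.0815,-0.3786,-0.1,-0.003,-0.0783,-0.0016,1],[-0.0815,-0.3786,-0.2,-0.003,-0.0783,-0.0016,1],[-0.0815,-0.3786,-0.2465,-0.003,-0.0783,-0.0016,1],[-0.0815,-0.3786,-0.2465,-0.003,-0.0783,-0.0016,1],[-0.0815,-0.3786,-0.2465,-0.003,-0.0783,-0.0016,1],[-0.0815,-0.3786,-0.2465,-0.003,-0.0783,-0.0016,1],[-0.0815,-0.3786,-0.2465,-0.003,-0.0783,-0.0016,1],[-0.0815,-0.3786,-0.2465,-0.003,-0.0783,-0.0016,1]],
  ],
)

```text
t: 6.3
ee_pos: [0.478, -0.3562, 0.2266]
eef_rot: [3.139, -0.494, -0.041]
contact_force: [0.3, 1.0, -1.8]
gripper_width: 0.0357
grip_force: 50.0
```

Run:
```python
from goal import *
goal(M,YAW,[0,0,.05]); goal(M,YAW,[0,0,.014])
c=snap('side'); d=snap('top')
P=M@c['R'].T+c['t']; uv=c['K']@P; u,v=(uv[:2]/uv[2]).astype(int); print(u,v)
A=cv2.resize(c['img'][v-60:v+40,u-50:u+50],(400,400),interpolation=cv2.INTER_CUBIC)
P=M@d['R'].T+d['t']; uv=d['K']@P; u,v=(uv[:2]/uv[2]).astype(int); print(u,v)
B=cv2.resize(d['img'][v-50:v+50,u-50:u+50],(400,400),interpolation=cv2.INTER_CUBIC)
save(np.hstack([A,B]),'pre.png')
# bar in mouth frame from both clouds
F=frame(YAW)
for n,k in(('side',c),('top',d)):
    im=k['img'].astype(int); L=(cloud(k)-M)@F*1000
    m=(abs(L[...,0])<45)&(abs(L[...,1])<30)&(L[...,2]>80)&(L[...,2]<125)&(im[...,0]>140)&(im[...,0]-im[...,2]>8)
    print(n,m.sum(), np.percentile(L[m],[2,50,98],axis=0).round(1) if m.sum()>5 else '')
```

```text
shift [ 0.056  -0.0011 -0.1185] turn [0.0004 0.0008 0.0003] local mm [  2.5  -0.5 102.4] F local [-0.6  1.  -1.7] q [-0.85  0.18  1.83  0.48  0.84  0.49]
shift [ 0.0983 -0.0028 -0.1979] turn [0.0004 0.0008 0.0003] local mm [  2.5  -0.5 102.4] F local [-0.6  1.  -1.7] q [-0.85  0.18  1.83  0.48  0.84  0.49]
349 195
456 219
side 63 [[-27.  -12.8 102.6]
 [-18.2  14.3 117.1]
 [ 32.3  23.2 124.1]]
top 144 [[  3.6 -14.8 102.9]
 [ 28.9   0.3 121.2]
 [ 35.5  19.8 124.5]]
```

View pics/pre.png

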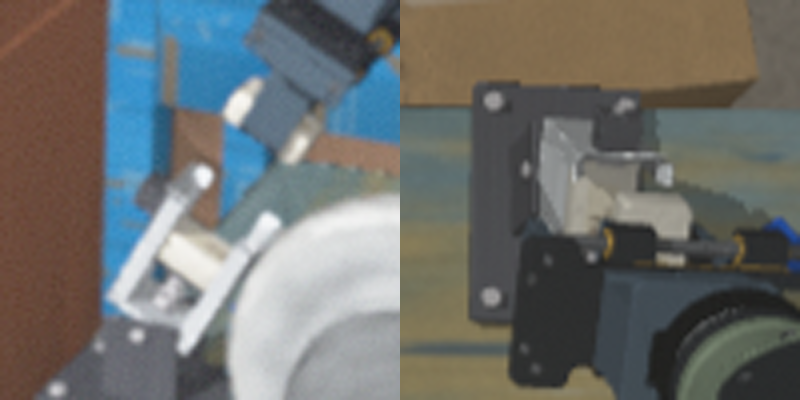

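Both views show the bar held square to the magazine axis, just above the mouth (side crop around (270,130); top crop around (650,220)). I go closer and compare the bar with the guides in the same camera.

carry_out(
  deltas=[
    [[0.03,-0.001,-0.06,0.0004,0.0008,0.0003,1],[0.056,-0.001,-0.1185,0.0004,0.0008,0.0003,1],[0.056,-0.001,-0.1185,0.0004,0.0008,0.0003,1],[0.056,-0.001,-0.1185,0.0004,0.0008,0.0003,1],[0.056,-0.001,-0.1185,0.0004,0.0008,0.0003,1]],
  ],
)

```text
t: 6.9
ee_pos: [0.5, -0.3571, 0.1795]
eef_rot: [-3.141, -0.489, -0.042]
contact_force: [-0.2, 0.6, -1.0]
gripper_width: 0.0356
grip_force: 50.0
```

Run:
```python
from goal import *
goal(M,YAW,[0,0,.03]); goal(M,YAW,[0,0,.014])
c=snap('side'); d=snap('top')
P=M@d['R'].T+d['t']; uv=d['K']@P; u,v=(uv[:2]/uv[2]).astype(int)
B=cv2.resize(d['img'][v-30:v+30,u-30:u+30],(590,590),interpolation=cv2.INTER_CUBIC)
save(B,'pre2.png')
F=frame(YAW)
im=d['img'].astype(int); L=(cloud(d)-M)@F*1000
m=(L[...,0]>17)&(L[...,0]<45)&(abs(L[...,1])<28)&(L[...,2]>62)&(L[...,2]<78)
x=L[m]; print(len(x),np.percentile(x,[2,10,50,90,98],axis=0).round(1))
for lo in(17,21,25,29,33): 
    y=x[(x[:,0]>=lo)&(x[:,0]<lo+4)][:,1]; print(lo,len(y),np.sort(y)[[0,1,2,-3,-2,-1]].round(1) if len(y)>6 else '')
```

```text
shift [ 0.0243  0.0003 -0.0448] turn [-0.      0.      0.0002] local mm [-0.2 -0.5 50.4] F local [-0.7  0.6 -0.8] q [-0.82  0.25  1.87  0.52  0.73  0.45]
shift [ 0.0431 -0.0004 -0.0801] turn [-0.      0.      0.0002] local mm [-0.2 -0.5 50.4] F local [-0.7  0.6 -0.8] q [-0.82  0.25  1.87  0.52  0.73  0.45]
117 [[ 17.5 -23.   63.3]
 [ 18.9 -14.6  65.4]
 [ 26.8  -0.8  69.3]
 [ 32.2  15.   73. ]
 [ 33.2  18.4  75.4]]
17 22 [-25.3 -24.3 -23.3   0.9   1.5   3. ]
21 26 [-14.4 -14.3 -12.9  13.2  15.2  18.4]
25 28 [-16.8 -14.7 -14.   16.9  18.6  18.7]
29 35 [-16.2 -14.6 -12.6  17.1  17.6  18.4]
33 6
```

View pics/pre2.png

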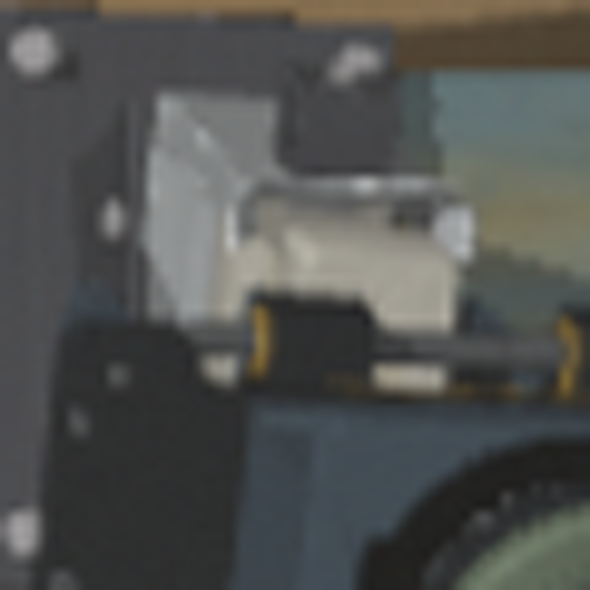

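The top crop shows the bar (340,260) just above the guides. The camera places it about +1.5 mm in y and x from the arm's own reading, so I aim for local (-1, -1.4) and go down.

carry_out(
  deltas=[
    [[0.012,-0.0032,-0.0228,0,0,0,1],[0.0225,-0.0032,-0.0457,0,0,0,1],[0.0225,-0.0032,-0.0457,0,0,0,1],[0.032,-0.0036,-0.063,0,0,0,1],[0.0413,-0.0039,-0.081,0,0,0,1],[0.0413,-0.0039,-0.081,0,0,0,1],[0.0413,-0.0039,-0.081,0,0,0,1]],
  ],
)

```text
t: 7.7
ee_pos: [0.5163, -0.3578, 0.1452]
eef_rot: [-3.139, -0.487, -0.042]
contact_force: [-1.1, -0.2, -0.6]
gripper_width: 0.0357
grip_force: 50.0
```

Run:
```python
from goal import *
goal(M,YAW,[-.001,-.0014,.0]); goal(M,YAW,[-.001,-.0014,-.025])
print(bot.read_state()['ft_torque'])
```

```text
shift [ 0.0166 -0.0027 -0.0263] turn [-0.0004 -0.0003  0.0001] local mm [-2.  -0.6 12.4] F local [-1.2 -0.2 -0. ] q [-0.8   0.31  1.88  0.55  0.66  0.42]
shift [ 0.0459 -0.0039 -0.0815] turn [-0.0004 -0.0003  0.0001] local mm [-2.  -0.6 12.4] F local [-1.2 -0.2 -0. ] q [-0.8   0.31  1.88  0.55  0.66  0.42]
[-0.01198536  0.63466424  0.00959016]
```

carry_out(
  deltas=[
    [[0.007,-0.001,-0.013,0,0,0,1],[0.015,-0.001,-0.0263,0,0,0,1],[0.023,-0.002,-0.04,0,0,0,1],[0.03,-0.002,-0.054,0,0,0,1],[0.03,-0.002,-0.054,0,0,0,1]],
  ],
  force=60,
)

```text
t: 8.2
ee_pos: [0.5288, -0.3594, 0.1237]
eef_rot: [-3.14, -0.488, -0.042]
contact_force: [-2.7, -1.3, 2.6]
gripper_width: 0.0354
grip_force: 60.0
```

Run:
```python
from goal import *
goal(M,YAW,[-.001,-.0014,-.026])
```

```text
shift [ 0.0159 -0.0001 -0.03  ] turn [-0.0002 -0.0002  0.0003] local mm [ -1.   -1.6 -12.4] F local [-1.1 -1.4  3.5] q [-0.78  0.34  1.89  0.58  0.62  0.4 ]
```

carry_out(
  deltas=[
    [[0.005,0,-0.01,0,0,0,1],[0.01,0,-0.02,0,0,0,1],[0.0159,0,-0.03,0,0,0,1],[0.0159,0,-0.03,0,0,0,1],[0.0159,0,-0.03,0,0,0,1],[0.0159,0,-0.03,0,0,0,1]],
  ],
)

```text
t: 8.8
ee_pos: [0.5347, -0.3596, 0.1126]
eef_rot: [-3.141, -0.488, -0.042]
contact_force: [-6.2, -0.9, 5.6]
gripper_width: 0.0355
grip_force: 60.0
```

Run:
```python
from goal import *
goal(M,YAW,[-.001,-.0014,-.028])
c=snap('side')
P=M@c['R'].T+c['t']; uv=c['K']@P; u,v=(uv[:2]/uv[2]).astype(int)
save(cv2.resize(c['img'][v-35:v+35,u-35:u+35],(560,560),interpolation=cv2.INTER_CUBIC),'press.png')
```

```text
shift [ 0.0033  0.0004 -0.0068] turn [-0.0001 -0.0001  0.0002] local mm [ -0.9  -1.6 -25. ] F local [-2.9 -1.2  7.8] q [-0.77  0.36  1.89  0.6   0.59  0.38]
```

View pics/press.png

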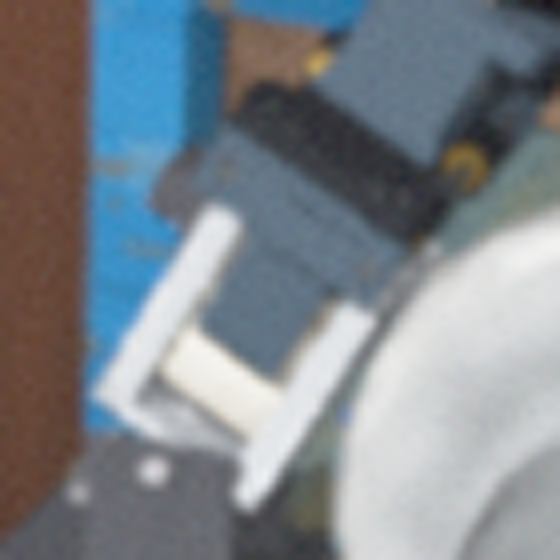

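The crop shows the fingers in the open side with the first bar pushed down below them, at about (225,385). I press 2 mm further, then open.

carry_out(
  deltas=[
    [[0.002,0,-0.0045,0,0,0,1],[0.002,0,-0.0045,0,0,0,1],[0.002,0,-0.0045,0,0,0,1]],
  ],
)

```text
t: 9.15
ee_pos: [0.5356, -0.3596, 0.111]
eef_rot: [-3.141, -0.488, -0.042]
contact_force: [-4.7, -1.0, 5.7]
gripper_width: 0.0355
grip_force: 60.0
```

carry_out(
  deltas=[
    [[0,0,0,0,0,0,0.3],[0,0,0,0,0,0,0.3],[0,0,0,0,0,0,0.3],[0,0,0,0,0,0,0.3],[0,0,0,0,0,0,0.3]],
  ],
)

```text
t: 9.65
ee_pos: [0.5355, -0.3586, 0.1099]
eef_rot: [-3.139, -0.487, -0.042]
contact_force: [0.2, -0.3, 0.4]
gripper_width: 0.0637
grip_force: 0.0
```

carry_out(
  deltas=[
    [[-0.028,0.001,0.053,0,0,0,0.3],[-0.056,0.002,0.106,0,0,0,0.3],[-0.1,0.004,0.19,0,0,0,0.3],[-0.14,0.005,0.265,0,0,0,0.3],[-0.24,0.009,0.45,0,0,0,0.3],[-0.3,0.2,0.6,0,0,0,0.3],[-0.3,0.5,0.6,0,0,0,0.3],[-0.3,0.5,0.6,0,0,0,0.3],[-0.3,0.5,0.6,0,0,0,0.3],[-0.3,0.5,0.6,0,0,0,0.3]],
  ],
)

```text
t: 10.65
ee_pos: [0.4144, -0.1561, 0.3518]
eef_rot: [-3.14, -0.49, -0.041]
contact_force: [-0.0, -0.8, 0.2]
gripper_width: 0.0635
grip_force: 0.0
```

Run:
```python
from goal import *
c=snap('side'); d=snap('top'); o=[]
for k in(c,d):
    P=M@k['R'].T+k['t']; uv=k['K']@P; u,v=(uv[:2]/uv[2]).astype(int)
    o.append(cv2.resize(k['img'][v-30:v+30,u-30:u+30],(400,400),interpolation=cv2.INTER_CUBIC))
save(np.hstack(o),'after.png')
L=(cloud(d)-M)@frame(YAW)*1000
b=L[(abs(L[...,0])<22)&(abs(L[...,1])<15)&(L[...,2]>-20)&(L[...,2]<40)]
print(len(b),np.percentile(b[:,2],[5,50,95]),np.linalg.lstsq(np.c_[b[:,:2],np.ones(len(b))],b[:,2],rcond=None)[0])
```

```text
234 [-2.17711222  1.29948385  4.69193322] [-0.01354662 -0.01566142  1.14467885]
```

View pics/after.png

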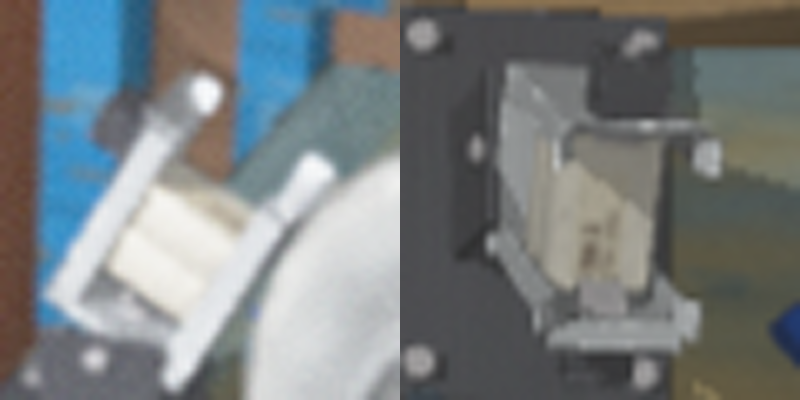

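The crops show two bars stacked in the magazine (side, about (180,240)) and the low catch over the new bar (top, about (603,297)). The bar's top lies flat at z ≈ 0–1 mm, and the gripper is clear. I hand in.

```bash
python3 -c "
from plant import bot
print(bot.job_done())"
```

```text
the job is handed in; nothing more can be done
None
```

I pressed the short bar into the feeder on top of the first one and handed the job in at about 11 s; the hand-in returned no verdict. In the last images its top lies flat, about 1 mm above the catches' underside level by camera. The low catch is visibly over it, while the high catch is hidden from both cameras, so I infer that one from the bar lying flat. The gripper is clear, and the arm never went near the long bar, wax tin or ring jar after the pick-up.

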